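Fit and lock the height stop of the can crusher

TASK

Lift the loose height stop out of its wooden keeper and lower it into the widened mouth of the crusher's T-slot with its upright face towards the can. Slide it along the slot until the can is held lightly, with no play left, between that face and the ram, then press the stop's knob down and turn it a quarter turn clockwise to lock it there, and let go. Feel your way: do not force the stop in the slot or squeeze the thin can, and leave the other things on the bench alone.

Things in the scene. Friction and masses are not known exactly. Their poses are not given: they have to be found in the camera images.
- crusher: Can crusher bolted down on its back, 480 mm long; place and heading vary. Origin on the bench under the middle of the slot's mouth; x runs along the slot from the mouth to the can and ram, z up. Aluminium rail 56 mm wide, 30 mm high, x -65 to +350 mm, T-slot along its top. Lever yoke 130 mm high and fixed lever, up to 250 mm high, beyond x = 345 mm.
- slot_mouth (a point): Middle of the slot's widened mouth, on the slot's centre line, level with the rail's top (30 mm above the bench); the stop's stud is lowered in here. Axes as the crusher's. Slot 18 mm wide from x = -65 to +50 mm, narrowing evenly to 12.5 mm at x = +74, 12.5 mm from there on. Lips 8 mm thick; channel under them 36 mm wide, 16 mm deep.
- slot_far (a point): On the slot's centre line, level with the rail's top, 200 mm from slot_mouth towards the ram: with slot_mouth it gives the slot's direction. The stop rubs on the rail and the slot's walls with a friction coefficient of 0.5 to 0.7.
- can: Empty thin aluminium drinks can, 66 mm across, 115 mm long, lying along the slot on the cradle's two 12 mm steel rods (x 197 to 330 mm, y +-26), base towards the mouth. Slides easily along them; there is play between it and the ram at the start. Origin at its middle, on its axis, 66 mm above the bench; x along its axis towards the ram.
- stop: Loose steel height stop, 125 mm long, 0.3 to 0.4 kg, starting in the keeper. Origin in its underside on the stud's axis; x points to its upright face (meets the can), 80 mm from the axis, 30 mm wide, 42 mm high; tail 45 mm behind. Main block 44 mm wide, 24 mm high. Below it two guide tongues, 10 mm wide, 4 mm deep, reach to x = +-34 mm, in line with the T-head.
- knob (a point): Centre of the black bar knob on top of the sprung T-stud, 56 mm above the stop's underside when up. Bar 50 mm long (x axis, parallel to the T-head; along the stop when unturned), 12 mm wide, 24 mm high, 20 mm clear above the block. The whole stop can be lifted by it. T-head 30 x 10 x 7 mm, its top 4 mm and bottom 11 mm below the stop's underside.
- plunger (a joint): How far the knob is pressed down, m: 0 up, 0.007 bottomed. Spring 3.5 N at first, 9 N at 4 mm, 13 N at 7 mm. With the stop on the rail the head stands between the lips and cannot turn until the knob is over 4 mm down. Released after the turn, the spring draws the head up under the lips (knob stays 4 mm down) and clamps the stop by 9 N.
- stud (a joint): How far the knob and T-head are turned in the stop, rad: 0 along the stop, 1.571 square across it (a firm limit); grows clockwise seen from above.
- keeper: Grooved wooden block fixed to the bench, 100 x 84 mm, 24 mm high, that holds the stop at the start: underside on the block's top, tongues and T-head hanging in the groove (22 mm wide, along its x). Origin in the middle of its underside.
- spare_can: Bystander: empty can standing on the bench, 66 mm across, 115 mm high; origin at its base.
- cup: Bystander: stainless steel cup, 76 mm across, 85 mm high; origin at its base.
- dish: Bystander: ceramic dish, 130 mm across, 40 mm high; origin at its base.
- sieve: Bystander: plastic sieve, 124 mm across, 43 mm high, handle along its x out to 162 mm; origin at its base.
- cradle (a point): On the slot's centre line at the rail's top, 299 mm from slot_mouth. The ram (upright round plate 62 mm across, centre 36 mm above this point, facing the mouth) is held rigidly by its thread; where it has been set is not measured: its face is 0 to 50 mm beyond this point along x. Its rubber face yields 1 mm per 3 N, for 4 mm, then is hard.
Mind the look-alikes: they are no part of the job. What is shaped like the stop but purple or yellow is not meant.

How it is judged:
By the outcome, as a careful person would: the job done as asked, in the order asked, and still so for the second after the job is handed in, with the robot touching nothing.
It also fails if it takes over 72 s, if anything falls off the work surface, if the arm or the gripper's body presses on something with over 40 N, if the wrist force passes 120 N, or if a joint passes its speed limit or range.

ROBOT

A 6-joint arm with a two-finger parallel gripper is mounted at the origin on the work surface. World frame = base frame: x ahead of the robot, y to its left, z up, the work surface at z = 0. Lengths are in m, angles in rad, forces in N, time in s.
With the tool pointing down it reaches from about 0.35 to 0.875 m from the base axis. Payload 4.2 kg.
Tool frame: the origin (TCP) lies at the very end of the fingers, on their centre line; the grasp point (between the pads) lies 19 mm behind it; x points along the fingers, y is the direction in which the jaws open and shut, and the axes are right-handed (so a half turn about x gives the same grasp; the last joint's range is limited). The gripper opens to 87 mm and grips with 3 to 60 N. Pads are 19 mm wide; open, the fingers measure 117 mm over their backs; the gripper's body (75 mm by 190 mm) begins 51 mm behind the grasp point.
Start: joints at [0.259, 0.385, 0.008, 0, -1.194, -0.259], TCP at [0.625, 0, 0.223] pointing down, gripper open.
Joint ranges: [-3.14, 3.14], [-1.21, 2.06], [-1.07, 1.41], [-3.16, 2.05], [-2.99, -0.16], [-3.1, 3.1]. Speed limits (rad/s): [2.79, 2.79, 3.14, 3.14, 3.14, 3.14].

INTERFACE

Orientations are given as [roll, pitch, yaw] about the fixed x, y, z axes, in that order (R = Rz(yaw) Ry(pitch) Rx(roll)).
In Python, from cell import get_state, get_image, hand_in gives the robot as it stands.
- The arm moves only by the tool play_rows, never from a script. Its argument "series" is a list of rows, each a list of 3 entries, a list of its own where there are three numbers: the shift along the tool's x, y, z in mm, then the turn about the tool's x in degrees, then the gripper's target within -1 to 1 (shut at 1, half-way at 0, fully open at -1). In form: [[[dx, dy, dz], roll, gripper], ...]. A call has 1 to 10 rows; each row shifts and turns the commanded pose from where the row before left it, along the tool's axes as they then stand; what a row does not reach is not made up. A row lasts 1/10 s, in which the tool goes at most 50 mm and 8.59 degrees, less where a joint would pass 70% of its speed; a pose out of reach is approached as far as the arm can. A call with a gripper value outside its range is refused whole. The fingers move at their own pace and stop on an object; "grip_force" is the grip in N (left out, the last holds). Time passes only in rows, so rows that do not move let the fingers close. It gives the time, the measured TCP pose, the force and the opening at its end, in the units of the state.
- get_state(): the state, without advancing time (a new reading comes with each control period).
- get_image(name): name is "scene" or "side" or "wrist"; returns a dict with "img" (400x640x3 uint8, red, green, blue), "z_map" (400x640 float32, m along the optical axis (not along the pixel's ray), 0 where there is no reading), "intrinsics" (3x3 intrinsics, pixels), "T" (4x4, takes a point from camera to world coordinates); the wrist camera has in their place "T_tool_cam" (4x4, takes a point from camera to tool coordinates, whose origin is the TCP and whose axes are the tool frame's). Camera axes: x right, y down, z forward; pixel columns grow to the right and rows downward; lengths in m; the calibration is good to about 2 mm. The wrist camera is an equidistant fisheye: a pixel r from the principal point sees the ray r / f radians off the axis. A picture is of the moment at which its call begins: read the wrist's pose just before it.
- hand_in(): hands the job in, once; it reports no verdict.
The state is a dict: "time_s": time; "joint_pos": joint angles; "dq": joint speeds; "tau": joint torques, N m; "ee_pos": TCP position; "orientation": TCP orientation; "contact_force": force on the tool from outside, world axes, zero at the start; "torque": the same for the moment, N m; "gripper_width": finger opening in m.
Only numpy, scipy, OpenCV 4.12 (cv2) and the standard library are available. Lean on these libraries where they do the work, as an engineer would, in place of code of your own. Each camera call takes 0.05 s, during which the arm holds its last target. There are 200 camera calls.

## Working session

There is one attempt and no reset: what is moved stays moved. The work goes in short steps, Python scripts to look and compute and a tool call to move; the robot and the scene stay as the last step left them, time stands still between calls to the robot, and variables do not carry over. Pictures are saved under pics/ and viewed, about 8 in all and at most 12, crops included, and the job is handed in when it is done.

Besides the shell and the picture viewer there is one more tool, called after "Emit:" by a JSON object that holds its "api" and its "payload", one argument or row to a line. play_rows: Moves the arm, as the interface text tells. Its arguments: {"type":"object","properties":{"series":{"type":"array"},"grip_force":{"type":"number"}},"required":["series"]}

```bash
mkdir -p pics; ls; cat > h.py <<'E'
import numpy as np, cv2
from cell import get_state, get_image, hand_in
from scipy.spatial.transform import Rotation as R
def grab(n):
    d=get_image(n); np.savez(f'{n}.npz',**{k:np.asarray(v) for k,v in d.items()}); return d
def save(img,f): cv2.imwrite('pics/'+f,img[:,:,::-1])
def cloud(d):
    z=d['z_map'];K=d['intrinsics'];v,u=np.mgrid[:z.shape[0],:z.shape[1]]
    P=np.stack([(u-K[0,2])/K[0,0]*z,(v-K[1,2])/K[1,1]*z,z],-1)
    return P@d['T'][:3,:3].T+d['T'][:3,3]
def ray(d,u,v,h):
    K=d['intrinsics'];r=d['T'][:3,:3]@np.array([(u-K[0,2])/K[0,0],(v-K[1,2])/K[1,1],1]);o=d['T'][:3,3]
    return o+r*(h-o[2])/r[2]
E
python3 - <<'E'
from h import *
a=grab('scene');b=grab('side')
save(a['img'],'a.png');save(b['img'],'b.png')
for d in(a,b): print(d['T'].round(3),d['intrinsics'].round(1))
print(get_state())
E
```

```text
pics
[[-0.324  0.68  -0.658  1.319]
 [ 0.946  0.223 -0.236  0.226]
 [-0.014 -0.699 -0.715  0.888]
 [ 0.     0.     0.     1.   ]] [[490.2   0.  322.1]
 [  0.  490.2 191.8]
 [  0.    0.    1. ]]
[[ 0.858 -0.381  0.345  0.066]
 [-0.514 -0.622  0.591 -0.841]
 [-0.011 -0.684 -0.73   1.089]
 [ 0.     0.     0.     1.   ]] [[476.1   0.  315. ]
 [  0.  476.1 203.2]
 [  0.    0.    1. ]]
{'time_s': 0.1, 'joint_pos': array([ 2.58631968e-01,  3.85485093e-01,  6.78106775e-03, -4.22243369e-04,
       -1.19401248e+00, -2.58609975e-01]), 'dq': array([-5.00919858e-06, -1.86206739e-03,  3.74288698e-03,  1.33814289e-03,
        1.28612745e-03,  8.26397046e-04]), 'tau': array([ 1.65357815e-04, -3.91689312e+01,  1.87934643e+01,  4.23187181e+00,
        1.34990664e-02, -6.93199490e-05]), 'ee_pos': array([6.24467636e-01, 3.42331060e-05, 2.21574878e-01]), 'orientation': array([ 1.62786628,  1.56883645, -3.08465644]), 'contact_force': array([ 0.66353339, -0.13189603, -0.20575066]), 'torque': array([ 0.00601392,  0.01272292, -0.0178779 ]), 'gripper_width': 0.08662118949768098}
```

View pics/a.png

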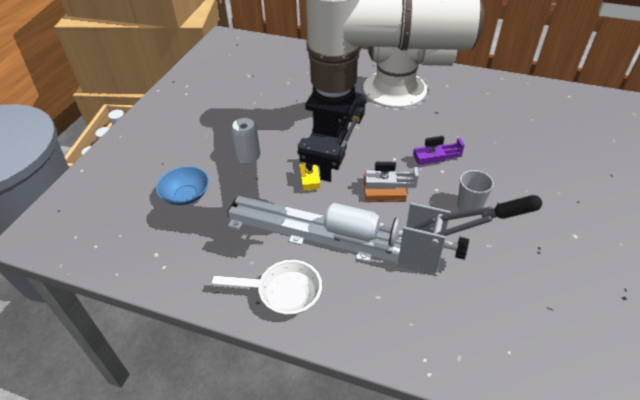

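View pics/b.png

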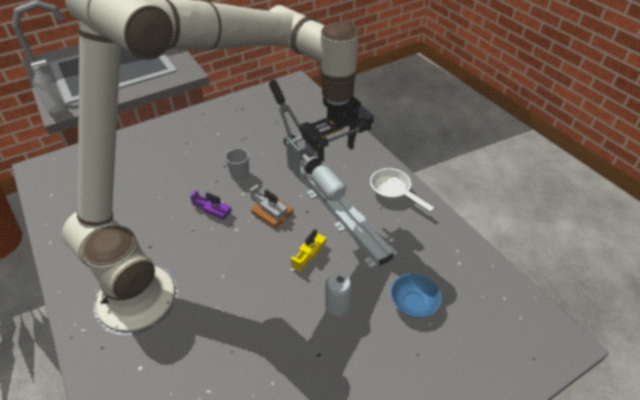

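Candidates: purple (438,150), yellow (310,177) and grey steel on the orange-brown wooden keeper (388,180) in the scene view. The grey one fits: it is steel and sits in the keeper. I'll confirm with a crop and measure.

```bash
python3 - <<'E'
from h import *
ims=[]
for n,(u0,v0,w) in (('scene',(350,145,90)),('side',(235,170,70))):
    d=dict(np.load(n+'.npz'));P=cloud(d);hsv=cv2.cvtColor(d['img'],cv2.COLOR_RGB2HSV)
    H,S,V=[hsv[...,i].astype(int) for i in range(3)]
    c=d['img'][v0:v0+int(w*.75),u0:u0+w];ims.append(cv2.resize(c,(400,300),interpolation=cv2.INTER_CUBIC))
    def near(x):return np.linalg.norm(P[...,:2]-x,axis=-1)
    k=(H<18)&(S>120)&(P[...,2]>.003)&(P[...,2]<.05)&(P[...,0]>.3)&(P[...,0]<1)&(abs(P[...,1])<.5)
    q=P[k];print(n,'keeper',k.sum(),q.mean(0).round(4),q.min(0).round(3),q.max(0).round(3))
    kt=k&(abs(P[...,2]-.024)<.004); print(' top rect',cv2.minAreaRect((P[kt][:,:2]*1000).astype(np.float32)))
    kc=q.mean(0)[:2]
    s=(S<60)&(V>70)&(near(kc)<.1)&(P[...,2]>.03)&(P[...,2]<.075)
    print(' stop grey',s.sum(),'rect',cv2.minAreaRect((P[s][:,:2]*1000).astype(np.float32)),'z',np.percentile(P[s][:,2],[5,50,95]).round(4))
    b=(V<60)&(near(kc)<.1)&(P[...,2]>.07)&(P[...,2]<.11)
    print(' knob',b.sum(),P[b].mean(0).round(4),cv2.minAreaRect((P[b][:,:2]*1000).astype(np.float32)),np.percentile(P[b][:,2],[50,95]))
    # rail top
    r=(abs(P[...,2]-.030)<.004)&(S<70)&(P[...,0]>.45)&(P[...,0]<1)&(abs(P[...,1])<.5)&(near(kc)>.09)
    n_,lab,st,ce=cv2.connectedComponentsWithStats(cv2.dilate(r.astype(np.uint8),np.ones((3,3))))
    i=1+np.argsort(-st[1:,4])[:4]
    for j in i: 
        m=r&(lab==j);print(' rail comp',m.sum(),ce[j].round(),cv2.minAreaRect((P[m][:,:2]*1000).astype(np.float32)),P[m][:,2].mean().round(4))
save(np.hstack(ims),'c.png')
E
```

```text
scene keeper 490 [0.4812 0.0886 0.0204] [0.433 0.022 0.003] [0.506 0.137 0.03 ]
 top rect ((454.67681884765625, 81.0494384765625), (78.95720672607422, 96.97428894042969), 19.39723014831543)
 stop grey 849 rect ((444.48638916015625, 94.04948425292969), (47.64899444580078, 125.12076568603516), 15.6549711227417) z [0.0326 0.0485 0.0656]
 knob 155 [0.4522 0.0768 0.0842] ((452.32550048828125, 76.01982879638672), (9.257387161254883, 46.017547607421875), 13.411660194396973) [0.08418041 0.09438206]
 rail comp 1933 [312. 225.] ((634.327880859375, -2.073089599609375), (500.8215637207031, 63.624183654785156), 89.15650177001953) 0.0305
 rail comp 274 [289. 278.] ((799.6345825195312, -35.4796142578125), (89.43092346191406, 112.72953796386719), 27.416187286376953) 0.0302
 rail comp 53 [470. 205.] ((460.30877685546875, 290.3946533203125), (57.15805435180664, 18.04756736755371), 87.8388671875) 0.0299
 rail comp 54 [246. 156.] ((465.3951721191406, -292.9682312011719), (18.419553756713867, 57.6097412109375), 11.727760314941406) 0.0301
side keeper 259 [0.4265 0.0559 0.0194] [0.392 0.014 0.004] [0.499 0
[... 269 characters left out ...]
 knob 63 [0.4438 0.0633 0.0844] ((443.9068603515625, 66.64442443847656), (9.845906257629395, 46.898223876953125), 12.572199821472168) [0.08523861 0.09216232]
 rail comp 794 [359. 227.] ((628.9559326171875, -107.10372924804688), (60.45181655883789, 294.5844421386719), 1.1310688257217407) 0.0285
 rail comp 118 [390. 177.] ((826.9060668945312, -12.583244323730469), (76.95367431640625, 116.67108154296875), 48.118194580078125) 0.0297
 rail comp 43 [300. 172.] ((600.28564453125, 168.93072509765625), (24.742883682250977, 135.47193908691406), 9.021586418151855) 0.0299
 rail comp 7 [393. 197.] ((785.3817138671875, -85.1880874633789), (4.2550201416015625, 34.014610290527344), 59.19148635864258) 0.0278
```

View pics/c.png

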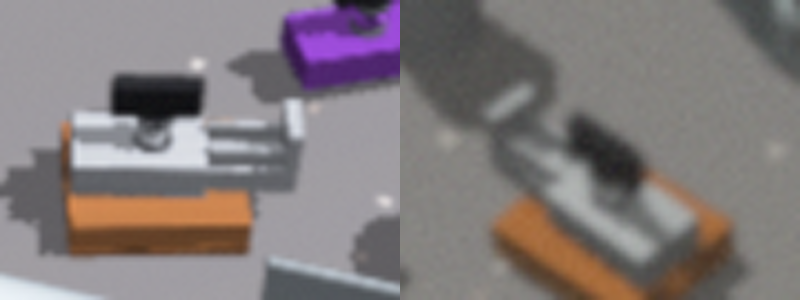

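The crop shows grey steel stop on the orange keeper, black bar knob along it, upright face at the right end (292,110 in the crop), which is towards world +y. The two depth maps disagree by about 10 mm, so I'll triangulate with rays.

```bash
python3 - <<'E'
from h import *
D={n:dict(np.load(n+'.npz')) for n in('scene','side')}
rays=[]
for n in D:
    d=D[n];P=cloud(d);V=d['img'].max(-1)
    b=(V<60)&(np.linalg.norm(P[...,:2]-[.448,.07],axis=-1)<.06)&(P[...,2]>.065)&(P[...,2]<.11)
    v,u=np.where(b);u,v=u.mean(),v.mean();print(n,u,v,'onto .080',ray(d,u,v,.080).round(4));rays.append((ray(d,u,v,.0),d['T'][:3,3]))
    # rail: top-surface pts, line through bulk
    r=(abs(P[...,2]-.030)<.006)&(P[...,0]>.57)&(P[...,0]<.69)&(P[...,1]>-.25)&(P[...,1]<.02)
    q=P[r][:,:2]
    print(' rail pts',len(q),cv2.minAreaRect((q*1000).astype(np.float32)))
    for y in np.arange(-.24,.03,.03):
        s=q[abs(q[:,1]-y)<.006]
        if len(s)>4: print('  y',y.round(2),'x range',np.percentile(s[:,0],[3,97]).round(4),len(s))
    bench=(P[...,0]>.5)&(P[...,0]<.55)&(P[...,1]>-.2)&(P[...,1]<0)&(P[...,2]<.02); print(' bench z',np.median(P[bench][:,2]))
(p1,o1),(p2,o2)=rays
d1=(p1-o1)/np.linalg.norm(p1-o1);d2=(p2-o2)/np.linalg.norm(p2-o2)
t=np.linalg.lstsq(np.stack([d1,-d2],1),o2-o1,rcond=None)[0]
a,b=o1+t[0]*d1,o2+t[1]*d2;print('tri',((a+b)/2).round(4),'gap',np.linalg.norm(a-b))
s=get_state();M=R.from_euler('xyz',s['orientation']).as_matrix();print(M.round(3))
w=get_image('wrist');print(w['T_tool_cam'].round(4),w['intrinsics'].round(1))
E
```

```text
scene 384.92356687898086 166.60509554140128 onto .080 [0.4478 0.076  0.08  ]
 rail pts 1690 ((631.854248046875, -115.75933837890625), (61.3320426940918, 268.38446044921875), 0.07140905410051346)
  y -0.24 x range [0.608  0.6616] 77
  y -0.21 x range [0.6055 0.6607] 71
  y -0.18 x range [0.6043 0.6611] 75
  y -0.15 x range [0.6039 0.6603] 78
  y -0.12 x range [0.6049 0.6596] 87
  y -0.09 x range [0.6039 0.6604] 89
  y -0.06 x range [0.6044 0.6595] 91
  y -0.03 x range [0.6042 0.6594] 91
  y 0.0 x range [0.6452 0.6599] 38
 bench z 0.0013142275057244635
side 270.6 196.75384615384615 onto .080 [0.4453 0.0668 0.08  ]
 rail pts 984 ((629.8182373046875, -115.70968627929688), (61.83639144897461, 268.976318359375), 1.1310688257217407)
  y -0.24 x range [0.604  0.6574] 55
  y -0.21 x range [0.6031 0.657 ] 49
  y -0.18 x range [0.6018 0.6574] 53
  y -0.15 x range [0.6024 0.6558] 53
  y -0.12 x range [0.6017 0.6555] 47
  y -0.09 x range [0.6017 0.656 ] 51
  y -0.06 x range [0.6013 0.6566] 44
  y -0.03 x range [0.6017 0.6566] 43
  y 0.0 x range [0.6025 0.6534] 19
 bench z -0.00218493827324151
tri [0.4459 0.0736 0.0757] gap 0.005229815536450985
[[-0.002 -1.     0.   ]
 [-0.     0.     1.   ]
 [-1.     0.002 -0.   ]]
[[ 6.000e-04 -2.793e-01  9.602e-01 -1.622e-01]
 [ 1.000e+00  8.000e-04 -4.000e-04 -2.000e-04]
 [-6.000e-04  9.602e-01  2.793e-01 -7.810e-02]
 [ 0.000e+00  0.000e+00  0.000e+00  1.000e+00]] [[309.7   0.  318.6]
 [  0.  309.7 198.5]
 [  0.    0.    1. ]]
```

Emit:
{"api": "play_rows", "payload": {
  "series": [
    [[0, 30, 12], 0, -1],
    [[0, 36, 15], 0, -1],
    [[0, 36, 15], 0, -1],
    [[0, 36, 15], 0, -1],
    [[0, 36, 15], 0, -1],
    [[0, 4, 2], -8, -1],
    [[0, 0, 0], -8, -1],
    [[0, 0, 0], 0, -1],
    [[0, 0, 0], 0, -1]
  ],
  "grip_force": 40
}}

```text
time_s: 1.05
ee_pos: [0.4469, 0.074, 0.2224]
orientation: [1.414, 1.571, -3.023]
contact_force: [0.0, 0.4, -0.7]
gripper_width: 0.0871
```

```bash
cat >> h.py <<'E'
def wrist():
    s=get_state();d=get_image('wrist');M=np.eye(4);M[:3,:3]=R.from_euler('xyz',s['orientation']).as_matrix();M[:3,3]=s['ee_pos']
    d['T']=M@d['T_tool_cam'];return s,d
def fray(d,u,v,h):
    K=d['intrinsics'];u=np.asarray(u,float);v=np.asarray(v,float)
    a,b=(u-K[0,2])/K[0,0],(v-K[1,2])/K[1,1];r=np.hypot(a,b)+1e-9
    c=np.stack([np.sin(r)*a/r,np.sin(r)*b/r,np.cos(r)],-1)@d['T'][:3,:3].T
    o=d['T'][:3,3];return o+c*((h-o[2])/c[...,2])[...,None]
def fcloud(d):
    K=d['intrinsics'];z=d['z_map'];v,u=np.mgrid[:z.shape[0],:z.shape[1]]
    a,b=(u-K[0,2])/K[0,0],(v-K[1,2])/K[1,1];r=np.hypot(a,b)+1e-9;t=np.tan(np.minimum(r,1.4))/r
    return np.stack([a*t*z,b*t*z,z],-1)@d['T'][:3,:3].T+d['T'][:3,3]
E
python3 - <<'E'
from h import *
s,d=wrist();print(s['ee_pos'],s['joint_pos'].round(2));save(d['img'],'w1.png');np.savez('w1.npz',**d)
E
```

```text
[0.44692221 0.07399529 0.22244517] [ 0.52  0.09 -0.39 -0.   -1.09 -0.25]
```

View pics/w1.png

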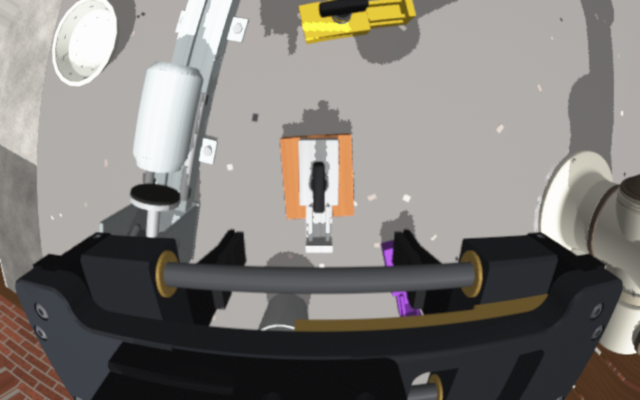

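Wrist view: the stop on the keeper with its knob at (319,187), face end at (319,248), yellow decoy at (358,15), can at (168,115), ram at (155,195).

```bash
python3 - <<'E'
from h import *
d=dict(np.load('w1.npz'));s=get_state();I=d['img'];V=I.max(-1);hsv=cv2.cvtColor(I,cv2.COLOR_RGB2HSV)
roi=np.zeros(V.shape,bool);roi[155:220,300:340]=1
v,u=np.where(roi&(V<50));P=fray(d,u,v,.092);print('knob px',u.mean(),v.mean(),'n',len(u));
print(' rect z.092',cv2.minAreaRect((P[:,:2]*1000).astype(np.float32)),P.mean(0).round(4),'z.08',fray(d,u.mean(),v.mean(),.08).round(4))
roi[:]=0;roi[120:222,270:365]=1
m=roi&(hsv[...,0]<18)&(hsv[...,1]>110);v,u=np.where(m);P=fray(d,u,v,.024);print('keeper',cv2.minAreaRect((P[:,:2]*1000).astype(np.float32)))
W=fcloud(d);print('z knob',np.median(W[175:200,316:322,2]),'bench',np.median(W[90:100,330:360,2]))
# block of stop by z
m=(W[...,2]>.038)&(W[...,2]<.058)&(np.linalg.norm(W[...,:2]-[.446,.074],axis=-1)<.09);q=W[m][:,:2]*1000;print('block',len(q),cv2.minAreaRect(q.astype(np.float32)))
M=R.from_euler('xyz',s['orientation']).as_matrix();print('tool z heading',np.degrees(np.arctan2(M[1,2],M[0,2])))
E
```

```text
knob px 318.1352657004831 177.82125603864733 n 207
 rect z.092 ((448.5484313964844, 67.98235321044922), (12.632545471191406, 44.18798828125), 15.559943199157715) [0.4509 0.0609 0.092 ] z.08 [0.4502 0.0634 0.08  ]
keeper ((447.91058349609375, 74.24945068359375), (82.91427612304688, 100.40174102783203), 19.065134048461914)
z knob 0.09194325576302059 bench 2.5501245039694087e-05
block 2786 ((443.654541015625, 85.873779296875), (44.4951286315918, 118.77135467529297), 16.725191116333008)
tool z heading 105.83890719207183
```

```bash
python3 - <<'E'
from h import *
d=dict(np.load('w1.npz'));W=fcloud(d);V=d['img'].max(-1)
near=np.linalg.norm(W[...,:2]-[.446,.074],axis=-1)<.06
m=near&(W[...,2]>.088)&(W[...,2]<.097);q=W[m][:,:2]*1000;print(len(q),W[m][:,2].mean(),cv2.minAreaRect(q.astype(np.float32)),q.mean(0))
v,u=np.where(m);P=fray(d,u,v,.092)[:,:2]*1000;print(u.min(),u.max(),v.min(),v.max(),cv2.minAreaRect(P.astype(np.float32)),'V',np.percentile(V[m],[5,50,95]))
E
```

```text
584 0.09159864356712549 ((447.3673095703125, 71.9327392578125), (11.024272918701172, 49.70094299316406), 15.752954483032227) [447.65984742  71.2655683 ]
313 324 164 213 ((447.5536193847656, 71.47399139404297), (10.955499649047852, 49.46841812133789), 15.863940238952637) V [ 38.   52.  119.7]
```

Emit:
{"api": "play_rows", "payload": {
  "series": [
    [[40, 0, -2.3], 0, -0.2],
    [[45, 0, 0], 0, -0.2],
    [[40, 0, 0], 0, -0.2],
    [[22, 0, 0], 0, -0.2],
    [[14, 0, 0], 0, -0.2],
    [[0, 0, 0], 0, -0.2],
    [[0, 0, 0], 0, 1],
    [[0, 0, 0], 0, 1],
    [[0, 0, 0], 0, 1],
    [[0, 0, 0], 0, 1]
  ],
  "grip_force": 40
}}

```text
time_s: 2.1
ee_pos: [0.4481, 0.0721, 0.0623]
orientation: [-1.34, 1.569, 0.509]
contact_force: [-0.0, 0.2, 0.2]
gripper_width: 0.028
```

```bash
python3 - <<'E'
from h import *
s=get_state();print({k:np.round(s[k],4) for k in('ee_pos','contact_force','torque','gripper_width','orientation')})
E
```

```text
{'ee_pos': array([0.4481, 0.0721, 0.0623]), 'contact_force': array([-0.0323,  0.156 ,  0.1853]), 'torque': array([-0.0437,  0.0548,  0.006 ]), 'gripper_width': np.float64(0.028), 'orientation': array([-1.3405,  1.569 ,  0.5094])}
```

Still closing.

Emit:
{"api": "play_rows", "payload": {
  "series": [
    [[0, 0, 0], 0, 1],
    [[0, 0, 0], 0, 1],
    [[0, 0, 0], 0, 1],
    [[0, 0, 0], 0, 1]
  ]
}}

```text
time_s: 2.5
ee_pos: [0.4478, 0.0719, 0.0618]
orientation: [-1.541, 1.57, 0.309]
contact_force: [-0.0, -0.7, 3.2]
gripper_width: 0.0159
```

Emit:
{"api": "play_rows", "payload": {
  "series": [
    [[-8, 0, 0], 0, 1],
    [[-12, 0, 0], 0, 1],
    [[-15, 0, 0], 0, 1],
    [[0, 0, 0], 0, 1],
    [[0, 0, 0], 0, 1]
  ]
}}

```text
time_s: 3.0
ee_pos: [0.4471, 0.0717, 0.0962]
orientation: [1.061, 1.57, 2.911]
contact_force: [-1.3, -0.8, -4.0]
gripper_width: 0.0158
```

Emit:
{"api": "play_rows", "payload": {
  "series": [
    [[-25, 0, 0], 0, 1],
    [[-40, 0, 0], 5, 1],
    [[-39, 0, 0], 5, 1],
    [[0, 0, 0], 5.3, 1],
    [[0, -23, -33], 0, 1],
    [[0, -23, -33], 0, 1],
    [[0, -23, -33], 0, 1],
    [[0, -23, -33], 0, 1],
    [[0, -23, -33], 0, 1],
    [[0, -23, -33], 0, 1]
  ]
}}

```text
time_s: 4.0
ee_pos: [0.5879, -0.1258, 0.1984]
orientation: [1.389, 1.567, 2.972]
contact_force: [0.6, -0.1, -3.2]
gripper_width: 0.0154
```

Emit:
{"api": "play_rows", "payload": {
  "series": [
    [[0, -23, -33], 0, 1],
    [[0, -23, -33], 0, 1],
    [[0, 0, 0], 0, 1],
    [[0, 0, 0], 0, 1],
    [[0, 0, 0], 0, 1]
  ]
}}

```text
time_s: 4.5
ee_pos: [0.6338, -0.1892, 0.1991]
orientation: [1.294, 1.568, 2.877]
contact_force: [-0.4, -0.2, -3.2]
gripper_width: 0.0161
```

```bash
python3 - <<'E'
from h import *
s,d=wrist();print({k:np.round(s[k],4) for k in('ee_pos','contact_force','torque','gripper_width','orientation','joint_pos')});save(d['img'],'w2.png');np.savez('w2.npz',**d)
M=d['T'];print(M.round(3))
W=fcloud(d)
m=(abs(W[...,2]-.03)<.005)&(W[...,0]>.58)&(W[...,0]<.68)
q=W[m]
for y in np.arange(-.27,.0,.015):
    k=q[abs(q[:,1]-y)<.004]
    if len(k)>5:
        xs=np.sort(k[:,0]);g=np.diff(xs);i=g.argmax();print(y.round(3),len(k),xs[[0,-1]].round(4),'gap',xs[i].round(4),xs[i+1].round(4),k[:,2].mean().round(4))
print('end y',np.percentile(q[:,1],[0,.5,2]))
# held stop
h=(W[...,2]>.12)&(W[...,2]<.27)&(np.linalg.norm(W[...,:2]-s['ee_pos'][:2],axis=-1)<.11)
for z0 in np.arange(.14,.27,.01):
    k=h&(abs(W[...,2]-z0)<.005)
    if k.sum()>20:
        v,u=np.where(k);print('z',z0.round(2),k.sum(),W[k].mean(0).round(3),u.mean().round(),v.mean().round())
E
```

```text
{'ee_pos': array([ 0.6338, -0.1892,  0.1991]), 'contact_force': array([-0.3915, -0.2126, -3.1917]), 'torque': array([-0.015 , -0.0341,  0.0487]), 'gripper_width': np.float64(0.0161), 'orientation': array([1.2938, 1.5678, 2.877 ]), 'joint_pos': array([-4.6400e-02,  4.6370e-01,  7.4200e-02, -7.0000e-04, -1.1843e+00,
        5.9100e-02])}
[[-1.    -0.012 -0.006  0.635]
 [-0.013  0.96   0.28  -0.267]
 [ 0.002  0.28  -0.96   0.361]
 [ 0.     0.     0.     1.   ]]
-0.255 154 [0.6053 0.6607] gap 0.6287 0.6308 0.0264
-0.24 266 [0.606  0.6606] gap 0.6254 0.6424 0.0299
-0.225 258 [0.6055 0.6606] gap 0.6241 0.6422 0.03
-0.21 11 [0.6422 0.6606] gap 0.6486 0.6519 0.0298
end y [-0.39279449 -0.38972713 -0.38466046]
z 0.16 70 [ 0.637 -0.235  0.164] 315.0 161.0
z 0.17 263 [ 0.634 -0.207  0.17 ] 319.0 200.0
z 0.18 1141 [ 0.634 -0.208  0.183] 319.0 208.0
z 0.19 3814 [ 0.634 -0.212  0.186] 318.0 203.0
z 0.2 174 [ 0.634 -0.2    0.202] 319.0 235.0
z 0.21 457 [ 0.634 -0.201  0.21 ] 319.0 238.0
z 0.22 598 [ 0.635 -0.203  0.22 ] 318.0 242.0
z 0.23 1819 [ 0.634 -0.195  0.229] 319.0 264.0
z 0.24 281 [ 0.634 -0.199  0.239] 318.0 269.0
z 0.25 514 [ 0.634 -0.187  0.249] 318.0 303.0
z 0.26 165 [ 0.634 -0.194  0.26 ] 319.0 305.0
```

View pics/w2.png

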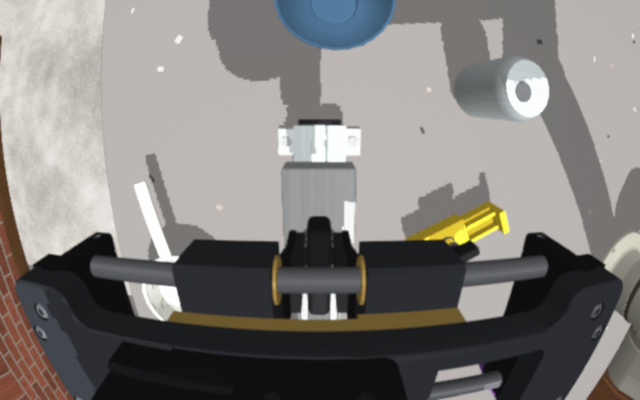

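Wrist view: stop held straight at (319,200), tail towards the rail's open end (320,140) with its slot just visible; dish, spare can, yellow decoy and sieve are clear. I'll now compare stop pose and slot line.

```bash
python3 - <<'E'
from h import *
d=dict(np.load('w2.npz'));W=fcloud(d);s=get_state()
M=R.from_euler('xyz',s['orientation']).as_matrix();print('tool z head',np.degrees(np.arctan2(M[1,2],M[0,2])),'tilt x',M[:,0].round(4))
m=(abs(W[...,2]-.186)<.006)&(abs(W[...,0]-.634)<.03)&(W[...,1]<-.19);q=W[m]
L=[]
for y in np.arange(-.236,-.195,.006):
    k=q[abs(q[:,1]-y)<.003];L.append([y,k[:,0].min(),k[:,0].max(),k[:,2].mean()]) if len(k)>5 else 0
L=np.array(L);print(L.round(4));print('tail y',q[:,1].min(),'z fit slope',np.polyfit(q[:,1],q[:,2],1))
m=(abs(W[...,2]-.03)<.003)&(abs(W[...,0]-.633)<.03)&(W[...,1]<-.2);print('rail end',np.percentile(W[m][:,1],[.5,2,5]))
e=[]
for n in('w1',):
    D=dict(np.load(n+'.npz'));C=fcloud(D)
    for y in np.arange(-.12,.03,.01):
        k=C[(abs(C[...,2]-.03)<.003)&(abs(C[...,0]-.633)<.033)&(abs(C[...,1]-y)<.004)]
        if len(k)>8: e.append([y,k[:,0].min(),k[:,0].max()])
e=np.array(e);print(e.round(4))
# can & ram from w1
k=(np.abs(C[...,0]-.632)<.05)&(C[...,2]>.09)&(C[...,2]<.104)&(C[...,1]>-.1)&(C[...,1]<.2);q=C[k];print('can top y',np.percentile(q[:,1],[1,50,99]),'x',np.median(q[:,0]),q[:,2].max())
k=(np.abs(C[...,0]-.632)<.04)&(C[...,2]>.05)&(C[...,2]<.104)&(C[...,1]>-.1)&(C[...,1]<.2)
h=np.histogram(C[k][:,1],np.arange(-.1,.2,.01));print(list(zip(h[1].round(2),h[0])))
E
```

```text
tool z head 90.74642322331832 tilt x [-1.7e-03  5.0e-04 -1.0e+00]
[[-0.236   0.6129  0.6559  0.1844]
 [-0.23    0.6126  0.6559  0.1861]
 [-0.224   0.6122  0.6566  0.1859]
 [-0.218   0.6122  0.6568  0.1857]
 [-0.212   0.6128  0.6557  0.1856]
 [-0.206   0.6125  0.6559  0.1854]
 [-0.2     0.6123  0.656   0.1853]]
tail y -0.23516126388112185 z fit slope [-0.00749347  0.18394797]
rail end [-0.35828403 -0.35100782 -0.34200518]
[[-0.1     0.6046  0.6601]
 [-0.09    0.6031  0.6596]
 [-0.08    0.6033  0.661 ]
 [-0.07    0.6034  0.6612]
 [-0.06    0.6035  0.6602]
 [-0.05    0.603   0.6603]
 [-0.04    0.6027  0.66  ]
 [-0.03    0.603   0.66  ]
 [-0.02    0.6029  0.6596]
 [-0.01    0.6023  0.6163]
 [-0.      0.6023  0.6101]
 [ 0.01    0.6027  0.6111]]
can top y [-0.01157429  0.04753236  0.17757555] x 0.6260137571273733 0.1039696483818
[(np.float64(-0.1), np.int64(0)), (np.float64(-0.09), np.int64(0)), (np.float64(-0.08), np.int64(0)), (np.float64(-0.07), np.int64(0)), (np.float64(-0.06), np.int64(0)), (np.float64(-0.05), np.int64(0)), (np.float64(-0.04), np.int64(0)), (np.float64(-0.03), np.int64(0)), (np.float64(-0.02), np.int64(221)), (np.float64(-0.01), np.int64(541)), (np.float64(-0.0), np.int64(565)), (np.float64(0.01), np.int64(562)), (np.float64(0.02), np.int64(558)), (np.float64(0.03), np.int64(550)), (np.float64(0.04), np.int64(554)), (np.float64(0.05), np.int64(526)), (np.float64(0.06), np.int64(544)), (np.float64(0.07), np.int64(508)), (np.float64(0.08), np.int64(462)), (np.float64(0.09), np.int64(341)), (np.float64(0.1), np.int64(4)), (np.float64(0.11), np.int64(0)), (np.float64(0.12), np.int64(0)), (np.float64(0.13), np.int64(935)), (np.float64(0.14), np.int64(101)), (np.float64(0.15), np.int64(205)), (np.float64(0.16), np.int64(278)), (np.float64(0.17), np.int64(294)), (np.float64(0.18), np.int64(286)), (np.float64(0.19), np.int64(98))]
```

Emit:
{"api": "play_rows", "payload": {
  "series": [
    [[20, 1.2, 0], 0.2, 1],
    [[40, 0, 0], 0, 1],
    [[35, 0, 0], 0, 1],
    [[15, 0, 0], 0, 1],
    [[5, 0, 0], 0, 1],
    [[0, 0, 0], 0, 1],
    [[0, 0, 0], 0, 1]
  ]
}}

```text
time_s: 5.25
ee_pos: [0.6347, -0.1896, 0.0874]
orientation: [-1.785, 1.568, -0.204]
contact_force: [1.5, 1.0, -2.8]
gripper_width: 0.0155
```

Emit:
{"api": "play_rows", "payload": {
  "series": [
    [[3, 0, 0], 0, 1],
    [[3, 0, 0], 0, 1],
    [[3, 0, 0], 0, 1],
    [[2, 0, 0], 0, 1],
    [[2, 0, 0], 0, 1],
    [[1, 0, 0], 0, 1],
    [[0, 0, 0], 0, 1],
    [[0, 0, 0], 0, 1]
  ]
}}

```text
time_s: 6.05
ee_pos: [0.6337, -0.19, 0.0715]
orientation: [-2.528, 1.571, -0.949]
contact_force: [-0.1, 0.1, -2.8]
gripper_width: 0.0155
```

Emit:
{"api": "play_rows", "payload": {
  "series": [
    [[1, 0.6, 0], 0, 1],
    [[1, 0, 0], 0, 1],
    [[1, 0, 0], 0, 1],
    [[1, 0, 0], 0, 1],
    [[0, 0, 0], 0, 1],
    [[0, 0, 0], 0, 1]
  ]
}}

```text
time_s: 6.65
ee_pos: [0.6331, -0.1901, 0.0681]
orientation: [-2.132, 1.57, -0.553]
contact_force: [-1.1, 0.4, 0.4]
gripper_width: 0.0157
```

```bash
cat > st.py <<'E'
from h import *
f=[];
s=get_state();M=R.from_euler('xyz',s['orientation']).as_matrix()
print(s['time_s'],{k:np.round(s[k],4).tolist() for k in('ee_pos','contact_force','torque','gripper_width')},'head',np.degrees(np.arctan2(M[1,2],M[0,2])).round(2),'q6',s['joint_pos'][5].round(2))
E
python3 st.py
```

```text
6.65 {'ee_pos': [0.6331, -0.1901, 0.0681], 'contact_force': [-1.0569, 0.3965, 0.4328], 'torque': [-0.0248, 0.3243, 0.0398], 'gripper_width': 0.0157} head 90.51 q6 0.06
```

Emit:
{"api": "play_rows", "payload": {
  "series": [
    [[0, 0, 3], 0, 1],
    [[0, 0, 5], 0, 1],
    [[0, 0, 5], 0, 1],
    [[0, 0, 5], 0, 1],
    [[0, 0, 4], 0, 1],
    [[0, 0, 0], 0, 1]
  ]
}}

```text
time_s: 7.25
ee_pos: [0.6333, -0.1672, 0.068]
orientation: [-1.591, 1.57, -0.011]
contact_force: [-0.1, -0.8, 3.2]
gripper_width: 0.0159
```

```bash
python3 st.py
```

```text
7.25 {'ee_pos': [0.6333, -0.1672, 0.068], 'contact_force': [-0.0878, -0.8227, 3.1892], 'torque': [-0.2175, -0.0574, -0.0219], 'gripper_width': 0.0159} head 90.56 q6 0.02
```

Emit:
{"api": "play_rows", "payload": {
  "series": [
    [[0, 0, 3], 0, 1],
    [[0, 0, 4], 0, 1],
    [[0, 0, 4], 0, 1],
    [[0, 0, 4], 0, 1],
    [[0, 0, 4], 0, 1],
    [[0, 0, 0], 0, 1]
  ]
}}

```text
time_s: 7.85
ee_pos: [0.6327, -0.1482, 0.0676]
orientation: [-0.415, 1.57, 1.165]
contact_force: [0.0, -1.6, 3.6]
gripper_width: 0.0157
```

```bash
python3 st.py
```

```text
7.85 {'ee_pos': [0.6327, -0.1482, 0.0676], 'contact_force': [0.0093, -1.6393, 3.6437], 'torque': [-0.6145, -0.0376, -0.0187], 'gripper_width': 0.0157} head 90.53 q6 -0.01
```

Emit:
{"api": "play_rows", "payload": {
  "series": [
    [[-0.5, 0, 3], 0, 1],
    [[0, 0, 4], 0, 1],
    [[0, 0, 4], 0, 1],
    [[0, 0, 4], 0, 1],
    [[0, 0, 4], 0, 1],
    [[0, 0, 0], 0, 1]
  ]
}}

```text
time_s: 8.45
ee_pos: [0.6324, -0.1291, 0.0679]
orientation: [0.591, 1.57, 2.171]
contact_force: [0.4, -1.7, 2.9]
gripper_width: 0.0159
```

```bash
python3 st.py
```

```text
8.45 {'ee_pos': [0.6324, -0.1291, 0.0679], 'contact_force': [0.3998, -1.678, 2.8641], 'torque': [-0.4399, -0.0225, -0.0086], 'gripper_width': 0.0159} head 90.53 q6 -0.04
```

Emit:
{"api": "play_rows", "payload": {
  "series": [
    [[0, 0, 3], 0, 1],
    [[0, 0, 4], 0, 1],
    [[0, 0, 4], 0, 1],
    [[0, 0, 4], 0, 1],
    [[0, 0, 3], 0, 1],
    [[0, 0, 0], 0, 1]
  ]
}}

```text
time_s: 9.05
ee_pos: [0.6323, -0.1113, 0.068]
orientation: [0.358, 1.57, 1.938]
contact_force: [-0.7, -1.4, 2.4]
gripper_width: 0.0154
```

```bash
python3 st.py; python3 - <<'E'
from h import *
a=grab('scene');b=grab('side')
save(np.hstack([cv2.resize(a['img'][170:290,215:475],(520,240)),cv2.resize(b['img'][130:280,260:410],(260,260))[:240]]),'d.png')
E
```

```text
9.05 {'ee_pos': [0.6323, -0.1113, 0.068], 'contact_force': [-0.6566, -1.3578, 2.4], 'torque': [-0.4975, 0.0685, -0.0205], 'gripper_width': 0.0154} head 90.52 q6 -0.07
```

View pics/d.png

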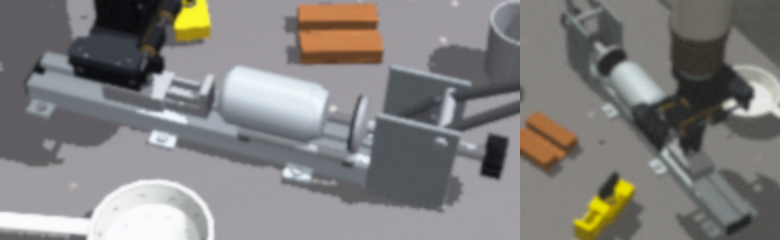

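Stop is in the slot, seated (180,90), face ~12 mm short of the can base; ram plate at (358,125) with a gap beyond the can. Continue.

Emit:
{"api": "play_rows", "payload": {
  "series": [
    [[-0.4, 0, 3], 0, 1],
    [[0, 0, 4], 0, 1],
    [[0, 0, 4], 0, 1],
    [[0, 0, 4], 0, 1],
    [[0, 0, 3], 0, 1],
    [[0, 0, 3], 0, 1],
    [[0, 0, 3], 0, 1],
    [[0, 0, 0], 0, 1]
  ]
}}

```text
time_s: 9.95
ee_pos: [0.6318, -0.0872, 0.0681]
orientation: [0.909, 1.57, 2.489]
contact_force: [-0.0, -0.5, -1.4]
gripper_width: 0.0159
```

```bash
python3 st.py
```

```text
9.95 {'ee_pos': [0.6318, -0.0872, 0.0681], 'contact_force': [-0.0458, -0.5442, -1.4489], 'torque': [0.1196, 0.0331, -0.0579], 'gripper_width': 0.0159} head 90.52 q6 -0.11
```

Emit:
{"api": "play_rows", "payload": {
  "series": [
    [[0, 0, 2], 0, 1],
    [[0, 0, 2], 0, 1],
    [[0, 0, 2], 0, 1],
    [[0, 0, 2], 0, 1],
    [[0, 0, 0], 0, 1]
  ]
}}

```text
time_s: 10.45
ee_pos: [0.6319, -0.0795, 0.0682]
orientation: [0.939, 1.57, 2.519]
contact_force: [0.5, 0.2, -3.5]
gripper_width: 0.0159
```

```bash
python3 st.py; python3 - <<'E'
from h import *
a=grab('scene');b=grab('side')
save(np.hstack([cv2.resize(a['img'][180:270,285:435],(600,360)),cv2.resize(b['img'][130:280,260:410],(200,200)).repeat(1,0)[:200] if 0 else np.zeros((360,1,3),np.uint8)]),'e.png')
E
```

```text
10.45 {'ee_pos': [0.6319, -0.0795, 0.0682], 'contact_force': [0.4613, 0.2376, -3.4723], 'torque': [0.0321, -0.021, 0.0109], 'gripper_width': 0.0159} head 90.51 q6 -0.12
```

View pics/e.png

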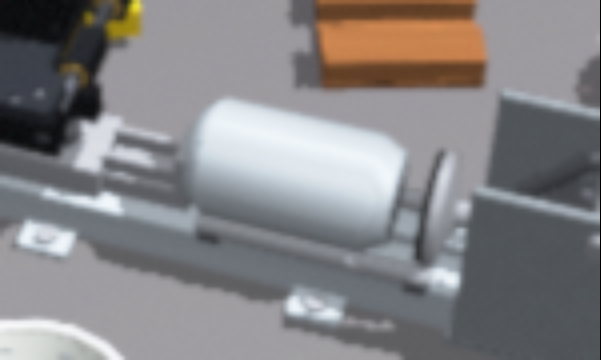

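Emit:
{"api": "play_rows", "payload": {
  "series": [
    [[0.2, 0, 2], 0, 1],
    [[0, 0, 2], 0, 1],
    [[0, 0, 2], 0, 1],
    [[0, 0, 0], 0, 1],
    [[0, 0, 0], 0, 1]
  ]
}}

```text
time_s: 11.05
ee_pos: [0.632, -0.0737, 0.0682]
orientation: [-0.367, 1.571, 1.212]
contact_force: [-0.4, 0.6, -1.9]
gripper_width: 0.0155
```

Emit:
{"api": "play_rows", "payload": {
  "series": [
    [[0, 0, 1], 0, 1],
    [[0, 0, 1], 0, 1],
    [[0, 0, 0], 0, 1],
    [[0, 0, 0], 0, 1]
  ]
}}

```text
time_s: 11.45
ee_pos: [0.632, -0.0719, 0.0682]
orientation: [-1.053, 1.571, 0.527]
contact_force: [-0.4, -0.7, -2.2]
gripper_width: 0.0155
```

Emit:
{"api": "play_rows", "payload": {
  "series": [
    [[0, 0, 1], 0, 1],
    [[0, 0, 1], 0, 1],
    [[0, 0, 0], 0, 1],
    [[0, 0, 0], 0, 1]
  ]
}}

```text
time_s: 11.85
ee_pos: [0.632, -0.0698, 0.0682]
orientation: [-0.165, 1.571, 1.414]
contact_force: [-0.1, 0.4, -1.6]
gripper_width: 0.0157
```

```bash
python3 st.py; python3 - <<'E'
from h import *
a=grab('scene');P=cloud(a)
k=(np.abs(P[...,0]-.632)<.04)&(P[...,2]>.055)&(P[...,2]<.108)&(P[...,1]>-.03)&(P[...,1]<.17)
h=np.histogram(P[k][:,1],np.arange(-.03,.17,.005));print([(round(float(x),3),int(n)) for x,n in zip(h[1],h[0])])
E
```

```text
11.85 {'ee_pos': [0.632, -0.0698, 0.0682], 'contact_force': [-0.0693, 0.3836, -1.5818], 'torque': [0.0063, 0.0247, -0.0054], 'gripper_width': 0.0157} head 90.5 q6 -0.14
[(-0.03, 15), (-0.025, 10), (-0.02, 11), (-0.015, 9), (-0.01, 10), (-0.005, 14), (0.0, 7), (0.005, 22), (0.01, 18), (0.015, 37), (0.02, 50), (0.025, 66), (0.03, 64), (0.035, 64), (0.04, 67), (0.045, 70), (0.05, 64), (0.055, 68), (0.06, 66), (0.065, 69), (0.07, 68), (0.075, 68), (0.08, 68), (0.085, 70), (0.09, 70), (0.095, 68), (0.1, 66), (0.105, 73), (0.11, 73), (0.115, 69), (0.12, 69), (0.125, 89), (0.13, 2), (0.135, 44), (0.14, 67), (0.145, 70), (0.15, 41), (0.155, 16), (0.16, 35)]
```

Emit:
{"api": "play_rows", "payload": {
  "series": [
    [[0, 0, 1], 0, 1],
    [[0, 0, 0], 0, 1],
    [[0, 0, 0], 0, 1]
  ]
}}

```text
time_s: 12.2
ee_pos: [0.632, -0.0689, 0.0682]
orientation: [-0.395, 1.571, 1.184]
contact_force: [-0.4, -0.3, -2.7]
gripper_width: 0.0157
```

Emit:
{"api": "play_rows", "payload": {
  "series": [
    [[0, 0, 1], 0, 1],
    [[0, 0, 0], 0, 1],
    [[0, 0, 0], 0, 1]
  ]
}}

```text
time_s: 12.5
ee_pos: [0.632, -0.0679, 0.0683]
orientation: [0.056, 1.571, 1.636]
contact_force: [-0.1, -0.5, -2.3]
gripper_width: 0.0152
```

Emit:
{"api": "play_rows", "payload": {
  "series": [
    [[0, 0, 1], 0, 1],
    [[0, 0, 0], 0, 1],
    [[0, 0, 0], 0, 1]
  ]
}}

```text
time_s: 12.8
ee_pos: [0.632, -0.0669, 0.0682]
orientation: [-0.572, 1.571, 1.007]
contact_force: [-0.3, -0.3, -2.7]
gripper_width: 0.0155
```

Emit:
{"api": "play_rows", "payload": {
  "series": [
    [[0, 0, 1], 0, 1],
    [[0, 0, 0], 0, 1],
    [[0, 0, 0], 0, 1]
  ]
}}

```text
time_s: 13.1
ee_pos: [0.6319, -0.0659, 0.0682]
orientation: [-0.223, 1.571, 1.357]
contact_force: [-0.2, 0.2, -1.9]
gripper_width: 0.0156
```

Emit:
{"api": "play_rows", "payload": {
  "series": [
    [[0, 0, 1], 0, 1],
    [[0, 0, 0], 0, 1],
    [[0, 0, 0], 0, 1]
  ]
}}

```text
time_s: 13.4
ee_pos: [0.6319, -0.0649, 0.0682]
orientation: [0.737, 1.571, 2.316]
contact_force: [-0.5, 0.7, -2.8]
gripper_width: 0.0161
```

```bash
python3 - <<'E'
from h import *
a=grab('scene');save(cv2.resize(a['img'][180:270,305:435],(780,540),interpolation=cv2.INTER_CUBIC),'f.png')
E
```

```text
(no output)
```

View pics/f.png

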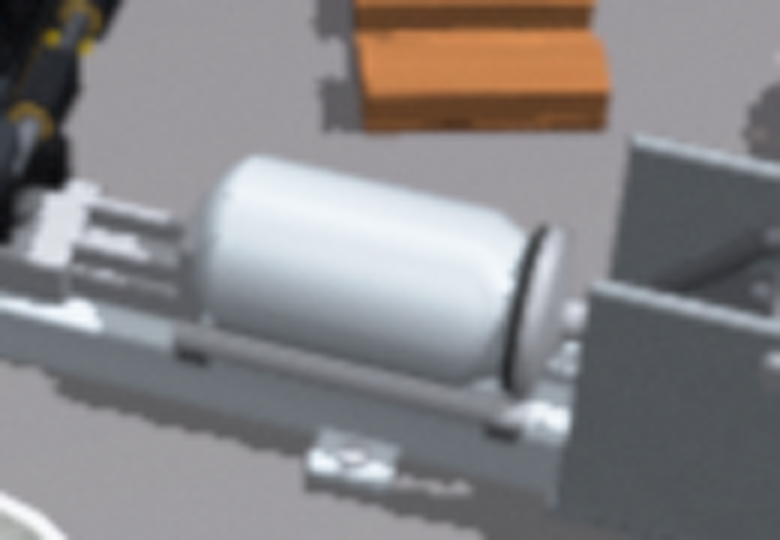

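Can almost touching the ram's rubber face (525,300). Smaller steps.

Emit:
{"api": "play_rows", "payload": {
  "series": [
    [[0, 0, 0.7], 0, 1],
    [[0, 0, 0], 0, 1],
    [[0, 0, 0], 0, 1]
  ]
}}

```text
time_s: 13.75
ee_pos: [0.6319, -0.0642, 0.0682]
orientation: [0.523, 1.571, 2.103]
contact_force: [-0.7, 0.5, -3.8]
gripper_width: 0.0156
```

Emit:
{"api": "play_rows", "payload": {
  "series": [
    [[0, 0, 0.7], 0, 1],
    [[0, 0, 0], 0, 1],
    [[0, 0, 0], 0, 1]
  ]
}}

```text
time_s: 14.05
ee_pos: [0.6319, -0.0635, 0.0683]
orientation: [0.542, 1.571, 2.121]
contact_force: [-0.3, -0.2, -2.4]
gripper_width: 0.0158
```

Emit:
{"api": "play_rows", "payload": {
  "series": [
    [[0, 0, 0.7], 0, 1],
    [[0, 0, 0], 0, 1],
    [[0, 0, 0], 0, 1]
  ]
}}

```text
time_s: 14.35
ee_pos: [0.6319, -0.0628, 0.0682]
orientation: [-0.067, 1.571, 1.513]
contact_force: [0.1, -0.3, -2.9]
gripper_width: 0.0154
```

Emit:
{"api": "play_rows", "payload": {
  "series": [
    [[0, 0, 0.6], 0, 1],
    [[0, 0, 0], 0, 1],
    [[0, 0, 0], 0, 1]
  ]
}}

```text
time_s: 14.65
ee_pos: [0.6319, -0.0625, 0.0683]
orientation: [2.683, 1.571, -2.021]
contact_force: [-0.1, -1.4, -2.9]
gripper_width: 0.0157
```

Emit:
{"api": "play_rows", "payload": {
  "series": [
    [[0, 0, 0.6], 0, 1],
    [[0, 0, 0], 0, 1],
    [[0, 0, 0], 0, 1]
  ]
}}

```text
time_s: 14.95
ee_pos: [0.6318, -0.0619, 0.0683]
orientation: [2.704, 1.57, -1.999]
contact_force: [0.7, -2.3, -2.0]
gripper_width: 0.0156
```

Emit:
{"api": "play_rows", "payload": {
  "series": [
    [[0, 0, 0.6], 0, 1],
    [[0, 0, 0], 0, 1],
    [[0, 0, 0], 0, 1]
  ]
}}

```text
time_s: 15.25
ee_pos: [0.6319, -0.0613, 0.0683]
orientation: [2.784, 1.57, -1.92]
contact_force: [-0.1, -3.6, -2.3]
gripper_width: 0.0158
```

Contact felt at TCP y ≈ −0.0626, and the load is now about 3.5 N (≈1.2 mm into the rubber). Now press the knob.

Emit:
{"api": "play_rows", "payload": {
  "series": [
    [[1, 0, 0], 0, 1],
    [[1, 0, 0], 0, 1],
    [[1, 0, 0], 0, 1],
    [[1, 0, 0], 0, 1],
    [[1, 0, 0], 0, 1],
    [[1, 0, 0], 0, 1],
    [[0, 0, 0], 0, 1],
    [[0, 0, 0], 0, 1]
  ],
  "grip_force": 30
}}

```text
time_s: 16.05
ee_pos: [0.6322, -0.0613, 0.064]
orientation: [-2.255, 1.57, -0.675]
contact_force: [-3.8, -4.1, 8.4]
gripper_width: 0.0161
```

```bash
python3 st.py
```

```text
16.05 {'ee_pos': [0.6322, -0.0613, 0.064], 'contact_force': [-3.8346, -4.1491, 8.3944], 'torque': [-1.32, 1.028, -0.0281], 'gripper_width': 0.0161} head 90.54 q6 -0.15
```

Emit:
{"api": "play_rows", "payload": {
  "series": [
    [[1, 0.3, 0], 0, 1],
    [[1, 0, 0], 0, 1],
    [[1, 0, 0], 0, 1],
    [[0, 0, 0], 0, 1],
    [[0, 0, 0], 0, 1]
  ]
}}

```text
time_s: 16.55
ee_pos: [0.6322, -0.0614, 0.0619]
orientation: [-2.023, 1.569, -0.442]
contact_force: [-3.2, -4.1, 10.7]
gripper_width: 0.0162
```

```bash
python3 st.py
```

```text
16.55 {'ee_pos': [0.6322, -0.0614, 0.0619], 'contact_force': [-3.2042, -4.0976, 10.6987], 'torque': [-1.2633, 1.2138, -0.0492], 'gripper_width': 0.0162} head 90.56 q6 -0.15
```

Emit:
{"api": "play_rows", "payload": {
  "series": [
    [[0.7, 0.2, 0], 0, 1],
    [[0, 0, 0], 5, 1],
    [[0, 0, 0], 5, 1],
    [[0, 0, 0], 5, 1],
    [[0, 0, 0], 0, 1]
  ]
}}

```text
time_s: 17.05
ee_pos: [0.6318, -0.0613, 0.0613]
orientation: [-1.766, 1.569, -0.448]
contact_force: [-4.0, -4.1, 11.9]
gripper_width: 0.0161
```

```bash
python3 st.py
```

```text
17.05 {'ee_pos': [0.6318, -0.0613, 0.0613], 'contact_force': [-4.031, -4.0988, 11.8586], 'torque': [-1.0908, 1.4026, -0.0405], 'gripper_width': 0.0161} head 75.47 q6 -0.41
```

Emit:
{"api": "play_rows", "payload": {
  "series": [
    [[0, 0, 0], 6, 1],
    [[0, 0, 0], 6, 1],
    [[0, 0, 0], 6, 1],
    [[0, 0, 0], 6, 1],
    [[0, 0, 0], 6, 1],
    [[0, 0, 0], 0, 1]
  ]
}}

```text
time_s: 17.65
ee_pos: [0.6312, -0.061, 0.0611]
orientation: [-1.659, 1.57, -0.866]
contact_force: [-5.3, -2.0, 11.9]
gripper_width: 0.0161
```

```bash
python3 st.py
```

```text
17.65 {'ee_pos': [0.6312, -0.061, 0.0611], 'contact_force': [-5.3346, -1.9565, 11.8971], 'torque': [-0.7942, 1.6799, -0.0289], 'gripper_width': 0.0161} head 45.44 q6 -0.94
```

Emit:
{"api": "play_rows", "payload": {
  "series": [
    [[0, 0.4, -0.4], 6, 1],
    [[0, 0, 0], 6, 1],
    [[0, 0, 0], 6, 1],
    [[0, 0, 0], 6, 1],
    [[0, 0, 0], 6, 1],
    [[0, 0, 0], 0, 1]
  ]
}}

```text
time_s: 18.25
ee_pos: [0.6308, -0.0604, 0.0611]
orientation: [0.013, 1.57, 0.283]
contact_force: [-5.5, -0.4, 11.5]
gripper_width: 0.0162
```

```bash
python3 st.py
```

```text
18.25 {'ee_pos': [0.6308, -0.0604, 0.0611], 'contact_force': [-5.4636, -0.4332, 11.5041], 'torque': [-0.2878, 1.5918, -0.014], 'gripper_width': 0.0162} head 15.45 q6 -1.46
```

Emit:
{"api": "play_rows", "payload": {
  "series": [
    [[0, 0, -0.5], 5, 1],
    [[0, 0, 0], 5, 1],
    [[0, 0, 0], 3, 1],
    [[0, 0, 0], 2.5, 1],
    [[0, 0, 0], 0, 1],
    [[0, 0, 0], 0, 1]
  ]
}}

```text
time_s: 18.85
ee_pos: [0.6307, -0.0601, 0.0611]
orientation: [0.415, 1.569, 0.416]
contact_force: [-6.4, 0.8, 11.1]
gripper_width: 0.0166
```

```bash
python3 st.py
```

```text
18.85 {'ee_pos': [0.6307, -0.0601, 0.0611], 'contact_force': [-6.3963, 0.8036, 11.1057], 'torque': [0.1125, 1.4834, 0.0137], 'gripper_width': 0.0166} head 0.06 q6 -1.73
```

Emit:
{"api": "play_rows", "payload": {
  "series": [
    [[0, 0, 0], 1, 1],
    [[0, 0, 0], 1, 1],
    [[0, 0, 0], 0, 1],
    [[0, 0, 0], 0, 1]
  ]
}}

```text
time_s: 19.25
ee_pos: [0.6307, -0.06, 0.0611]
orientation: [0.408, 1.569, 0.375]
contact_force: [-5.1, 0.3, 12.5]
gripper_width: 0.0163
```

```bash
python3 st.py
```

```text
19.25 {'ee_pos': [0.6307, -0.06, 0.0611], 'contact_force': [-5.1223, 0.2632, 12.4586], 'torque': [0.155, 1.4921, 0.1781], 'gripper_width': 0.0163} head -1.9 q6 -1.76
```

Emit:
{"api": "play_rows", "payload": {
  "series": [
    [[-1, 0, 0], 0, 1],
    [[-1, 0, 0], 0, 1],
    [[-1, 0, 0], 0, 1],
    [[0, 0, 0], 0, 1],
    [[0, 0, 0], 0, 1]
  ]
}}

```text
time_s: 19.75
ee_pos: [0.6306, -0.06, 0.0634]
orientation: [0.612, 1.569, 0.578]
contact_force: [-4.4, 0.3, 9.0]
gripper_width: 0.0159
```

```bash
python3 st.py
```

```text
19.75 {'ee_pos': [0.6306, -0.06, 0.0634], 'contact_force': [-4.365, 0.2872, 9.0381], 'torque': [0.0824, 1.2113, 0.1711], 'gripper_width': 0.0159} head -1.91 q6 -1.76
```

The quarter-turn limit is felt (0.18 N·m at heading −1.9°). Let the spring lift the head.

Emit:
{"api": "play_rows", "payload": {
  "series": [
    [[-0.6, 0, -0.4], 0, 1],
    [[-0.6, 0, 0], 0, 1],
    [[-0.5, 0, 0], 0, 1],
    [[0, 0, 0], 0, 1],
    [[0, 0, 0], 0, 1]
  ]
}}

```text
time_s: 20.25
ee_pos: [0.6304, -0.0602, 0.0639]
orientation: [0.686, 1.569, 0.652]
contact_force: [-2.8, 2.7, 6.6]
gripper_width: 0.0161
```

```bash
python3 st.py
```

```text
20.25 {'ee_pos': [0.6304, -0.0602, 0.0639], 'contact_force': [-2.8488, 2.6523, 6.6214], 'torque': [0.5737, 0.7637, 0.2034], 'gripper_width': 0.0161} head -1.96 q6 -1.76
```

Emit:
{"api": "play_rows", "payload": {
  "series": [
    [[0, 0.6, 0], -1, 1],
    [[-0.5, 0, 0], 0, 1],
    [[-0.5, 0, 0], 0, 1],
    [[0, 0, 0], 0, 1],
    [[0, 0, 0], 0, 1]
  ]
}}

```text
time_s: 20.75
ee_pos: [0.6302, -0.0602, 0.064]
orientation: [0.918, 1.57, 0.9]
contact_force: [-1.2, 1.9, 2.3]
gripper_width: 0.0159
```

```bash
python3 st.py
```

```text
20.75 {'ee_pos': [0.6302, -0.0602, 0.064], 'contact_force': [-1.2387, 1.8628, 2.2971], 'torque': [0.4357, 0.175, 0.0994], 'gripper_width': 0.0159} head -1.01 q6 -1.75
```

Emit:
{"api": "play_rows", "payload": {
  "series": [
    [[-0.4, 0.4, -0.2], -0.5, 1],
    [[0, 0, 0], 0, 1],
    [[0, 0, 0], 0, 1]
  ]
}}

```text
time_s: 21.05
ee_pos: [0.6301, -0.0601, 0.0641]
orientation: [0.475, 1.57, 0.466]
contact_force: [0.7, -0.0, -3.2]
gripper_width: 0.0161
```

Emit:
{"api": "play_rows", "payload": {
  "series": [
    [[0, 0, 0], 0, 0.2],
    [[0, 0, 0], 0, 0.2],
    [[0, 0, 0], 0, 0.2],
    [[0, 0, 0], 0, 0.2],
    [[0, 0, 0], 0, 0.2]
  ]
}}

```text
time_s: 21.55
ee_pos: [0.6297, -0.0602, 0.0648]
orientation: [-1.677, 1.571, -1.686]
contact_force: [-0.6, 0.5, -0.3]
gripper_width: 0.0346
```

```bash
python3 st.py
```

```text
21.55 {'ee_pos': [0.6297, -0.0602, 0.0648], 'contact_force': [-0.6116, 0.4788, -0.3253], 'torque': [-0.0482, -0.1242, 0.0091], 'gripper_width': 0.0346} head -0.51 q6 -1.74
```

Emit:
{"api": "play_rows", "payload": {
  "series": [
    [[-5, 0, 0], 0, 0.2],
    [[-15, 0, 0], 0, 0.2],
    [[-30, 0, 0], 0, 0.2],
    [[-40, 0, 0], 0, 0.2],
    [[-40, 0, 0], 0, 0.2],
    [[0, 0, 0], 0, 0.2],
    [[0, 0, 0], 0, 0.2]
  ]
}}

```text
time_s: 22.25
ee_pos: [0.6301, -0.06, 0.1963]
orientation: [0.272, 1.568, 0.263]
contact_force: [-0.3, -0.5, -0.5]
gripper_width: 0.0348
```

```bash
python3 - <<'E'
from h import *
s,d=wrist();W=fcloud(d);a=grab('scene')
near=np.linalg.norm(W[...,:2]-[.631,-.06],axis=-1)<.045
m=near&(W[...,2]>.085)&(W[...,2]<.105);q=W[m][:,:2]*1000;print('knob top z',np.median(W[m][:,2]),cv2.minAreaRect(q.astype(np.float32)))
C=W[(abs(W[...,0]-.631)<.006)&(W[...,2]>.09)&(W[...,2]<.103)&(W[...,1]>-.02)&(W[...,1]<.25)][:,1];print('can/ram top y',np.percentile(C,[0,2,50,98,100]) if len(C) else None)
m=(abs(W[...,2]-.054)<.004)&(abs(W[...,0]-.631)<.03)&(W[...,1]<.03)&(W[...,1]>-.13);print('block',cv2.minAreaRect((W[m][:,:2]*1000).astype(np.float32)))
save(np.hstack([cv2.resize(a['img'][170:270,255:435],(432,240),interpolation=cv2.INTER_CUBIC),d['img'][80:320,140:500]]),'g.png')
E
```

```text
knob top z 0.09389013190205958 ((632.3001708984375, -61.59295654296875), (50.612884521484375, 11.542764663696289), 1.129615068435669)
can/ram top y [0.01866086 0.02064073 0.07140955 0.1394561  0.1430553 ]
block ((628.1898193359375, -39.992210388183594), (52.31818771362305, 133.6407012939453), 0.3685415983200073)
```

View pics/g.png

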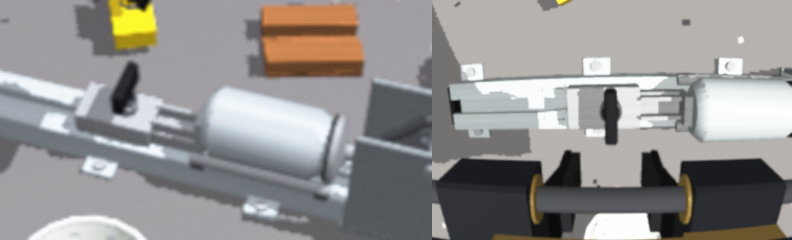

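The view shows the knob square across the stop at (612,115), the stop's face against the can's base, and the can's other end on the ram. The knob top is at 93.9 mm, against 94 mm expected when clamped. The gripper is clear, so I'm handing in.

```bash
python3 -c "
from cell import hand_in
print(hand_in())"
```

```text
the job is handed in; nothing more can be done
None
```

The stop is locked in the slot with the can held between its face and the ram, and the job was handed in at about 22 s with the gripper clear.

**What I did**
- I lifted the grey stop out of the orange keeper by its knob and lowered it into the slot's mouth with its face towards the can.
- I slid it along with about 2 N or less of resistance until the can met the ram, then went on to about 3.6 N, roughly 1.2 mm into the rubber.
- I pressed the knob about 6 mm with up to 12.5 N and turned it clockwise to its firm limit. I then let the spring draw the head up under the lips and let go.

**Last checks**
- **Clamp:** the knob's top is at 93.9 mm, against 94.0 mm expected when clamped.
- **Knob angle:** it stands square across the slot to within about 1°.
- **Contact:** in the last picture the face touches the can and the can touches the ram. I did not test for play after letting go; I inferred it from the forces and the stop's position.
- **Bystanders:** none were touched.

**Disagreements**
- The scene and side cameras differed by up to about 10 mm on the knob's position, so I relied on the wrist camera.
- The gripper read about 16 mm on the 12 mm knob the whole time; I did not find out why.
- The last wrist image put the knob about 1.5 mm from the arm's own reading, within the camera's stated 2 mm.
- A side force of up to 6.4 N across the slot appeared during the turn. I reduced it before letting go.

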